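Load the axle blanks onto their fork rests for laser marking

TASK

Get the three square-bodied axle blanks ready for laser marking: lay each one in the fork rest of its own length on the tooling plate, with its square body sitting flat on the brass pad between the two forks and a round journal down in each fork. Leave the block, the ring and the screwdriver where they are.

Things in the scene. Friction and masses are not known exactly. Their poses are not given: they have to be found in the camera images.
- short_axle: the short axle blank, bright steel, loose on the bench, lying flat: a square body 18 x 18 mm and 28 mm long with a plain round journal 12 mm in diameter and 26 mm long on each end, 80 mm over all, about 110 g; both ends alike. Origin at its middle, on the axis (9 mm above the bench as it lies); x along its length, y and z square to the flats, z up at the start.
- medium_axle: the medium axle blank, bright steel, loose on the bench, lying flat: a square body 18 x 18 mm and 46 mm long with a plain round journal 12 mm in diameter and 26 mm long on each end, 98 mm over all, about 160 g; both ends alike. Origin at its middle, on the axis (9 mm above the bench as it lies); x along its length, y and z square to the flats, z up at the start.
- long_axle: the long axle blank, bright steel, loose on the bench, lying flat: a square body 18 x 18 mm and 66 mm long with a plain round journal 12 mm in diameter and 26 mm long on each end, 118 mm over all, about 210 g; both ends alike. Origin at its middle, on the axis (9 mm above the bench as it lies); x along its length, y and z square to the flats, z up at the start.
- short_rest: the short fork rest, black steel, fixed on a grey plate: base 68 x 44 x 8 mm, two forks 7 mm thick, 46 mm clear between them, and a brass pad 22 x 16 mm on which the 28 mm body sits (9 mm to spare each end). Notches 17 mm wide, flared to 31 mm at the top, 29 mm above the origin. Origin under the base's middle, 10 mm above the bench; x along the axle's direction, z up. Pad top 14 mm, seated axle's axis 23 mm above it.
- medium_rest: the medium fork rest, black steel, fixed on a grey plate: base 86 x 44 x 8 mm, two forks 7 mm thick, 64 mm clear between them, and a brass pad 40 x 16 mm on which the 46 mm body sits (9 mm to spare each end). Notches 17 mm wide, flared to 31 mm at the top, 29 mm above the origin. Origin under the base's middle, 10 mm above the bench; x along the axle's direction, z up. Pad top 14 mm, seated axle's axis 23 mm above it.
- long_rest: the long fork rest, black steel, fixed on a grey plate: base 106 x 44 x 8 mm, two forks 7 mm thick, 84 mm clear between them, and a brass pad 60 x 16 mm on which the 66 mm body sits (9 mm to spare each end). Notches 17 mm wide, flared to 31 mm at the top, 29 mm above the origin. Origin under the base's middle, 10 mm above the bench; x along the axle's direction, z up. Pad top 14 mm, seated axle's axis 23 mm above it.
- tooling_plate: fixed light grey aluminium plate 130 x 212 x 10 mm with a grid of holes, lying on the bench; it carries the three rests side by side, about 72 mm apart along its y. Origin at the centre of its underside. To the left of it (x over 0.48, y over -0.15 m) stands a lift stage with a yellow table, up to 0.26 m tall: move round or over it.
- setting_block: bystander: a plain aluminium block 30 x 50 x 20 mm with a small hole in its top, loose on the bench; origin at the centre of its underside
- ring_blank: bystander: a turned light metal ring 26 mm in diameter and 16 mm high, standing on the bench; origin at the centre of its underside
- driver: bystander: a screwdriver with a blue handle, 164 mm long, 20 mm thick, lying on the bench; origin at the centre of its underside

How it is judged:
At the end, for the whole second after the job is handed in: Each axle lies at rest in the fork rest of its own name: middle within 11 mm of the rest's middle along it and 4.5 mm across, axis 23 mm (within 2) above the rest's origin, along the rest within 0.13 rad, a flat of the body facing up within 0.1 rad (x of short_axle in the frame of short_rest between -0.011 and 0.011 m and y of short_axle in the frame of short_rest between -0.0045 and 0.0045 m and z of short_axle in the frame of short_rest between 0.021 and 0.025 m and angle between the x axis of short_axle and the x axis of short_rest, either way round below 0.13 rad and (angle between the z axis of short_axle and the z axis of short_rest, either way round below 0.1 rad or angle between the y axis of short_axle and the z axis of short_rest, either way round below 0.1 rad) and linear speed of each of short_axle, medium_axle, long_axle below 0.01 m/s and angular speed of each of short_axle, medium_axle, long_axle below 0.1 rad/s and x of medium_axle in the frame of medium_rest between -0.011 and 0.011 m and y of medium_axle in the frame of medium_rest between -0.0045 and 0.0045 m and z of medium_axle in the frame of medium_rest between 0.021 and 0.025 m and angle between the x axis of medium_axle and the x axis of medium_rest, either way round below 0.13 rad and (angle between the z axis of medium_axle and the z axis of medium_rest, either way round below 0.1 rad or angle between the y axis of medium_axle and the z axis of medium_rest, either way round below 0.1 rad) and x of long_axle in the frame of long_rest between -0.011 and 0.011 m and y of long_axle in the frame of long_rest between -0.0045 and 0.0045 m and z of long_axle in the frame of long_rest between 0.021 and 0.025 m and angle between the x axis of long_axle and the x axis of long_rest, either way round below 0.13 rad and (angle between the z axis of long_axle and the z axis of long_rest, either way round below 0.1 rad or angle between the y axis of long_axle and the z axis of long_rest, either way round below 0.1 rad)); the robot touches nothing.
It fails at once if the aluminium block was pushed away (more than 20 mm) (distance of setting_block from where it was at the start of the episode above 0.02 m).
It fails at once if the ring was pushed away (more than 20 mm) (distance of ring_blank from where it was at the start of the episode above 0.02 m).
It fails at once if the screwdriver was pushed away (more than 20 mm) (distance of driver from where it was at the start of the episode above 0.02 m).
It also fails if it takes over 80 s, if anything falls off the work surface, if the arm or the gripper's body presses on something with over 40 N, if the wrist force passes 120 N, or if a joint passes its speed limit or range.

ROBOT

A 7-joint arm with a two-finger parallel gripper is mounted at the origin on a cart in front of the work surface, level with it; the furniture and walls round the work are solid. World frame = base frame: x ahead of the robot, y to its left, z up, the work surface at z = 0. Lengths are in m, angles in rad, forces in N, time in s.
With the tool pointing down it reaches from about 0.4 to 0.9 m from the base axis. Payload 5.5 kg.
Tool frame: the origin (TCP) lies midway between the tips of the shut fingers; the grasp point (between the pads) lies 19 mm behind it (manip.grip_depth is the distance from the TCP to the grasp point, in m); z points along the fingers, x is the direction in which the jaws open and shut, and the axes are right-handed (so a half turn about z gives the same grasp; the last joint's range is limited). The gripper opens to 92 mm and grips with 3 to 60 N. Pads are 19 mm wide; open, the fingers measure 130 mm over their backs; the gripper's body (75 mm by 190 mm) begins 47 mm behind the grasp point.
Start: joints at [1.369, 0.501, -0.427, 1.55, 0.221, 1.138, -0.21], TCP at [0.291, -0.581, 0.201] pointing down, gripper open.
Joint ranges: [-2.88, 2.88], [-0.31, 2.03], [-1.54, 1.56], [0.2, 2.42], [-1.41, 4.55], [0.19, 2.02], [-2.57, 2.57]. Speed limits (rad/s): [2.57, 2.57, 3.14, 3.14, 3.14, 3.14, 3.14].

INTERFACE

Orientations are given as a unit quaternion [x, y, z, w].
In Python, from bench import manip, effector, viewer gives the robot as it stands. Calls block until the motion is done:
- manip.move_pose(position, orientation): joint-space move of the TCP to a pose.
- manip.servo_line(position, ori=None, vel=0.15): straight line of the TCP; ori=None keeps the orientation; vel is the mean speed in m/s.
- manip.movej(angles): joint-space move.
- effector.open_jaws() and effector.close(f_grip=None): open the fingers fully, or close them until they stop; f_grip is the grip in N (None keeps the last).
- manip.sleep(seconds).
- manip.solve_ik(position, orientation): joint angles nearest the present ones, or None.
- viewer.get_image(name): name is "side" or "top" or "wrist"; returns the picture (384x512x3 uint8, red, green, blue); there is no depth.
- viewer.get_calibration(name): a dict with "vfov" (degrees; the focal length in pixels is half the picture's height over the tangent of half this angle, whatever the lens; pixels are square), "cx", "cy" (the principal point, pixels), "eye" and "attitude" of the camera in the world. Camera axes: x right, y down, z forward; pixel columns grow to the right and rows downward; lengths in m; the calibration is good to about 2 mm. A picture is of the moment at which its call begins: read the wrist's pose just before it. get_calibration takes no time and is no camera call; for the wrist camera it gives the pose at the moment of the call.
A pose or a line that the arm cannot do raises manip.PlanningError and nothing moves.
- manip.hand_in(): hands the job in, once; it reports no verdict.
Readings, each from a call of its own:
- manip.current_clock(): time.
- manip.current_q(): joint angles.
- manip.current_joint_velocities(): joint speeds.
- manip.current_tau(): joint torques, N m.
- manip.current_tool_pos(): TCP position.
- manip.current_tcp_rot(): TCP orientation.
- manip.current_force(): force on the tool from outside, world axes, zero at the start.
- manip.current_wrist_torque(): the same for the moment, N m.
- manip.current_finger_gap(): finger opening in m.
Only numpy, scipy, OpenCV 4.12 (cv2) and the standard library are available. Lean on these libraries where they do the work, as an engineer would, in place of code of your own. Each camera call takes 0.05 s, during which the arm holds its last target.

## Working session

There is one attempt and no reset: what is moved stays moved. The work goes in short steps, each a Python script; the robot and the scene stay as the last script left them, time stands still between calls to the robot, and variables do not carry over. Pictures are saved under pics/ and viewed, and the job is handed in when it is done.

```bash
ls; mkdir -p pics
python3 - <<'E'
from bench import manip, effector, viewer
import cv2
for n in ["side","top","wrist"]:
    c=viewer.get_calibration(n); print(n,c)
    cv2.imwrite(f"pics/{n}0.png",viewer.get_image(n)[:,:,::-1])
print(manip.current_clock(),manip.current_tool_pos(),manip.current_tcp_rot(),manip.grip_depth)
E
```

```text
pics
side {'vfov': 45.52546179536583, 'cx': 258.78493160812826, 'cy': 187.5514123192675, 'eye': array([ 0.55751308, -1.14016354,  0.36705926]), 'attitude': array([ 0.83679626,  0.01174823, -0.01398602, -0.54720963])}
top {'vfov': 51.95068485030712, 'cx': 260.1707908545285, 'cy': 190.01361162808098, 'eye': array([ 0.41468983, -0.33241355,  0.89754995]), 'attitude': array([-0.70568438,  0.70609954, -0.05158025,  0.02779357])}
wrist {'vfov': 64.22007960059183, 'cx': 254.18767377395983, 'cy': 189.31419502358864, 'eye': array([ 0.35385796, -0.54893203,  0.38555974]), 'attitude': array([ 0.84368717, -0.52026846, -0.07006993,  0.11226256])}
0.15 [ 0.29107653 -0.5805439   0.20001616] [ 8.50951875e-01 -5.25243135e-01 -6.14091653e-04 -4.22382496e-04] 0.0188
```

View pics/side0.png

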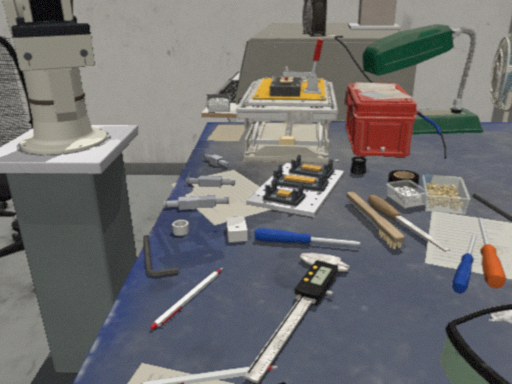

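View pics/top0.png

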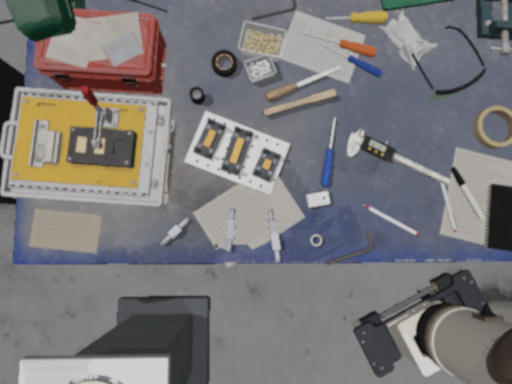

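View pics/wrist0.png

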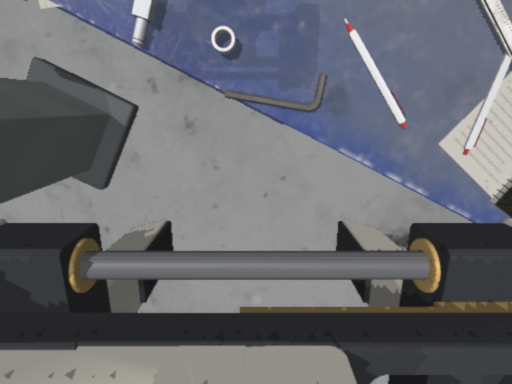

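The side view shows three axles near the front edge, at about (215,160), (210,182) and (195,203), with the plate at about (295,188). In the top view the axles are at about (175,232), (231,230) and (275,235). The rests are at about (209,137), (237,153) and (267,165). Next I'll write helpers and measure in the top view.

```bash
cat > h.py <<'E'
import numpy as np, cv2
from scipy.spatial.transform import Rotation as R
from bench import manip, effector, viewer
def cam(n):
    c=viewer.get_calibration(n); f=192/np.tan(np.radians(c['vfov'])/2)
    return dict(f=f,cx=c['cx'],cy=c['cy'],eye=np.array(c['eye']),R=R.from_quat(c['attitude']).as_matrix())
def ray(c,uv):
    d=c['R']@np.array([(uv[0]-c['cx'])/c['f'],(uv[1]-c['cy'])/c['f'],1.]); return d/np.linalg.norm(d)
def plane(c,uv,z):
    d=ray(c,uv); return c['eye']+d*(z-c['eye'][2])/d[2]
def proj(c,p):
    q=c['R'].T@(np.array(p)-c['eye']); return np.array([c['cx']+c['f']*q[0]/q[2],c['cy']+c['f']*q[1]/q[2]])
def tri(c1,u1,c2,u2):
    d1,d2=ray(c1,u1),ray(c2,u2); A=np.stack([d1,-d2],1); t=np.linalg.lstsq(A,c2['eye']-c1['eye'],rcond=None)[0]
    a,b=c1['eye']+t[0]*d1,c2['eye']+t[1]*d2; return (a+b)/2,np.linalg.norm(a-b)
def quat(jaw):  # tool down, jaw x axis at world angle jaw
    x=np.array([np.cos(jaw),np.sin(jaw),0]);z=np.array([0,0,-1.]);return R.from_matrix(np.stack([x,np.cross(z,x),z],1)).as_quat()
E
python3 - <<'E'
from h import *
c=cam("top")
im=viewer.get_image("top")[:,:,::-1]
cr=im[100:270,150:340]; cv2.imwrite("pics/topz.png",cv2.resize(cr,None,fx=4,fy=3.5,interpolation=cv2.INTER_CUBIC)[:600])
for u,z in [((175,232),.009),((231,230),.009),((275,235),.009),((209,137),.035),((237,153),.035),((267,165),.035)]: print(u,plane(c,u,z))
cw=cam("wrist"); print(cw['R'],manip.current_tool_pos(),R.from_quat(manip.current_tcp_rot()).as_matrix())
E
```

```text
(175, 232) [ 0.4205832 -0.172451   0.009    ]
(231, 230) [ 0.42475409 -0.29691326  0.009     ]
(275, 235) [ 0.41338261 -0.39553585  0.009     ]
(209, 137) [ 0.63071446 -0.24783423  0.035     ]
(237, 153) [ 0.59474128 -0.31027533  0.035     ]
(267, 165) [ 0.56793475 -0.37692341  0.035     ]
[[ 4.48817449e-01 -8.62223144e-01 -2.34806617e-01]
 [-8.93623039e-01 -4.33303294e-01 -1.16987693e-01]
 [-8.72984171e-04  2.62334720e-01 -9.64976545e-01]] [ 0.29109927 -0.5806967   0.20018718] [[ 4.48226137e-01 -8.93920073e-01 -4.82577684e-04]
 [-8.93919464e-01 -4.48226395e-01  1.04428251e-03]
 [-1.14980916e-03 -3.66891319e-05 -9.99999338e-01]]
```

View pics/topz.png

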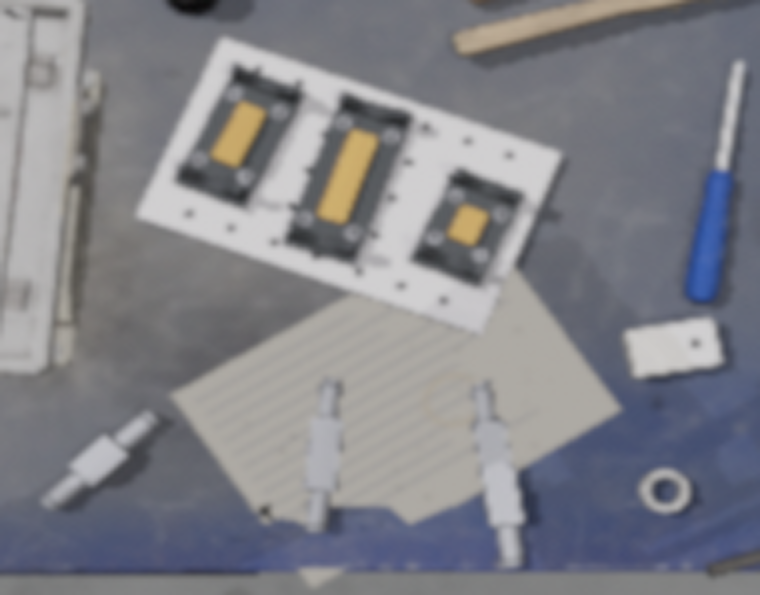

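Order confirmed. The axles from left to right are short, medium and long; the rests from left to right are medium, long and short. Next I'll take wrist views over the axles and the plate from two places each.

Run:
```python
from h import *
import pickle
views=[]
t0=manip.current_clock()
for i,(p,j) in enumerate([((.34,-.36,.22),-1.57),((.34,-.22,.22),-1.57),((.49,-.24,.22),-1.87),((.47,-.36,.22),-1.87)]):
    try: manip.move_pose(p,quat(j))
    except manip.PlanningError as e: print(i,e); continue
    manip.sleep(.2)
    c=cam("wrist"); im=viewer.get_image("wrist"); c['im']=im; views.append(c)
    cv2.imwrite(f"pics/w{i+1}.png",im[:,:,::-1]); print(i,manip.current_clock()-t0,manip.current_q().round(2) if hasattr(manip.current_q(),'round') else manip.current_q())
pickle.dump(views,open("views.pkl","wb"))
a=np.vstack([np.hstack([v['im'] for v in views[k:k+2]]) for k in (0,2)])[:,:,::-1]
cv2.imwrite("pics/w_all.png",cv2.resize(a,(800,600)))
```

```text
0 1.1583 [ 1.16  0.2  -0.45  1.91  0.1   1.06 -0.9 ]
1 2.025 [ 1.06  0.02 -0.55  2.09  0.01  1.03 -1.07]
2 2.9333 [ 0.94  0.32 -0.64  1.79  0.22  1.1  -1.65]
3 3.7417 [ 1.06  0.4  -0.59  1.68  0.24  1.13 -1.46]
```

View pics/w_all.png

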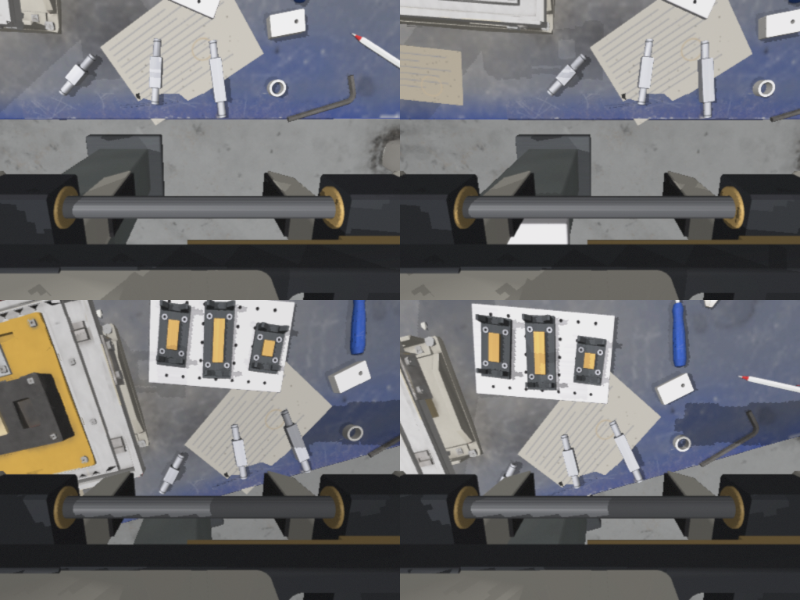

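View zooms.

Views 1 and 2 show all three axles clearly; view 4 shows all three rests and view 3 shows them slightly cut off. I'll segment the pads and axles.

Run:
```python
from h import *
import pickle
V=pickle.load(open("views.pkl","rb"))
def blobs(m,amin,amax):
    n,l,s,ce=cv2.connectedComponentsWithStats(m.astype(np.uint8)*255)
    out=[]
    for i in range(1,n):
        if amin<s[i,4]<amax:
            pts=np.argwhere(l==i)[:,::-1].astype(np.float32); out.append((ce[i],s[i,4],cv2.minAreaRect(pts)))
    return out
for k in (2,3):
    hsv=cv2.cvtColor(V[k]['im'],cv2.COLOR_RGB2HSV)
    m=(hsv[...,0]>12)&(hsv[...,0]<28)&(hsv[...,1]>110)&(hsv[...,2]>110)
    print("brass",k)
    for b in blobs(m,60,3000): print(b[0].round(1),b[1],np.round(b[2][1],1),round(b[2][2],1))
for k in (0,1):
    im=V[k]['im']
    hsv=cv2.cvtColor(im,cv2.COLOR_RGB2HSV)
    x0=(80,180)[k] if False else 0
    print([im[int(y),int(x)].tolist() for x,y in [((155 if k==0 else 243)*1.28,92),((130,215)[k]*1.28,92)]])
    ii=im.astype(int); m=(abs(ii[...,0]-ii[...,2])<14)&(hsv[...,2]>125); m[150:]=0
    for b in blobs(m,150,3000): print(k,b[0].round(1),b[1],np.round(b[2][1],1),round(b[2][2],1))
    cv2.imwrite(f"pics/m{k}.png",np.vstack([cv2.resize(im[30:160,60:420,::-1],None,fx=2.2,fy=2.2),cv2.cvtColor(cv2.resize(m[30:160,60:420].astype(np.uint8)*255,None,fx=2.2,fy=2.2),cv2.COLOR_GRAY2BGR)]))
```

```text
brass 2
[220.9  44. ] 526 [14.  37.8] 5.2
[279.3  51.4] 780 [14.  55.5] 2.2
[342.9  61.2] 284 [13.9 20.8] 11.3
[ 71.8 269.1] 107 [ 5.5 38. ] 1.6
brass 3
[178.5  67.2] 731 [54.5 13.9] 87.7
[120.   60.3] 474 [37. 12.] 90.0
[242.1  77.5] 258 [13.3 19.3] 5.7
[ 73. 257.] 66 [ 3.8 21.1] 13.2
[435.3 257. ] 71 [20.4  4.4] 76.0
[436.6 278.2] 79 [ 5.1 22.4] 10.3
[ 71.9 278. ] 80 [21.6  4.8] 81.9
[[220, 220, 226], [204, 200, 191]]
0 [ 5.7 15.4] 381 [31. 13.] 90.0
0 [51.8 27.1] 406 [60.8 25.7] 24.6
0 [365.8  29.2] 1457 [29.8 52.6] 78.7
0 [486.8  65.9] 505 [62.9  8.7] 33.3
0 [353.9 112.3] 303 [21. 23.] 90.0
[[220, 221, 226], [187, 185, 178]]
1 [128.4   1.2] 163 [ 4. 56.] 90.0
1 [207.9  10.3] 371 [27. 40.] 90.0
1 [485.3  30.2] 1526 [28.9 58.9] 79.5
1 [190.9  33.8] 159 [19.1 25.1] 19.4
1 [ 6.7 42.6] 354 [20. 26.] 0.0
1 [209.9  62.2] 410 [30.5 22.4] 83.7
1 [243.9 105.8] 191 [28.2 10.9] 3.6
1 [466.  112.3] 394 [21. 28.] 90.0
```

View pics/m0.png

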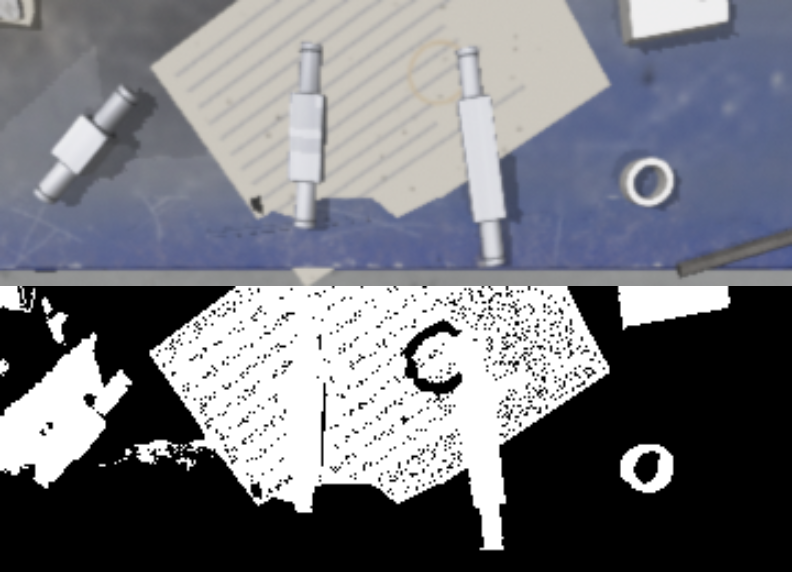

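View pics/m1.png

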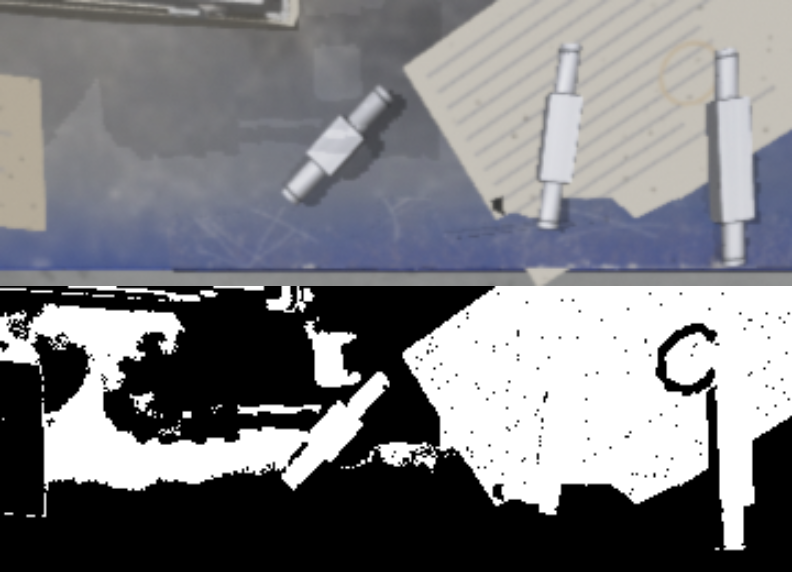

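The masks let in paper and bench glare, so I'll use a tighter mask: bluish white and bright.

Run:
```python
from h import *
import pickle
V=pickle.load(open("views.pkl","rb"))
rows=[]
for k in (0,1):
    im=V[k]['im']; ii=im.astype(int)
    m=(ii[...,2]-ii[...,0]>=1)&(ii[...,2]-ii[...,0]<=22)&(ii[...,1]>135); m[160:]=0
    m=cv2.morphologyEx(m.astype(np.uint8)*255,cv2.MORPH_OPEN,np.ones((3,3)))
    n,l,s,ce=cv2.connectedComponentsWithStats(m)
    for i in range(1,n):
        if s[i,4]>120:
            r=cv2.minAreaRect(np.argwhere(l==i)[:,::-1].astype(np.float32)); print(k,ce[i].round(1),s[i,4],np.round(r[0],1),np.round(r[1],1),round(r[2],1))
    rows+= [cv2.cvtColor(cv2.resize(m[30:160,60:420],None,fx=2.2,fy=2.2),cv2.COLOR_GRAY2BGR)]
cv2.imwrite("pics/m2.png",np.vstack(rows))
# rests
for nme,a,b in [("medium",(220.9,44),(120,60.3)),("long",(279.3,51.4),(178.5,67.2)),("short",(342.9,61.2),(242.1,77.5))]:
    print(nme,tri(V[2],a,V[3],b),plane(V[2],a,.024),plane(V[3],b,.024))
```

```text
0 [198.6  91. ] 922 [198.5  91. ] [14.4 84.1] 1.9
0 [278.1 100.2] 1225 [278.2 100.6] [99.7 15.6] 82.9
0 [95.4 95.7] 671 [95.9 94.5] [16.8 63.4] 39.8
0 [156.1 156. ] 264 [154. 156.] [ 6. 44.] 90.0
0 [327.  156.1] 170 [326.5 156. ] [ 6. 27.] 90.0
0 [404.6 155.9] 132 [405. 156.] [ 6. 20.] 90.0
0 [435.8 155.7] 124 [435.5 155.5] [ 7. 21.] 90.0
0 [458.7 155.9] 144 [458.5 155.5] [ 7. 21.] 90.0
1 [314.2  91. ] 989 [314.7  91.5] [15.7 84.4] 6.7
1 [393.2 100.6] 1234 [393.8 100.9] [98.1 15.6] 88.4
1 [211.4  95.6] 681 [212.1  95.1] [15.6 66.6] 41.6
1 [120.6 110.4] 189 [121.5 110. ] [18. 23.] 90.0
medium (array([ 0.63228925, -0.24527811,  0.0250711 ]), np.float64(0.00013818548908906052)) [ 0.63257386 -0.24524362  0.024     ] [ 0.63248464 -0.24489675  0.024     ]
long (array([ 0.60557089, -0.30709702,  0.0234724 ]), np.float64(0.0003404171791813837)) [ 0.60533312 -0.30700429  0.024     ] [ 0.60564783 -0.30721756  0.024     ]
short (array([ 0.57335032, -0.37483483,  0.02349314]), np.float64(0.00025003995579726357)) [ 0.57345072 -0.374706    0.024     ] [ 0.57317914 -0.37482158  0.024     ]
```

View pics/m2.png

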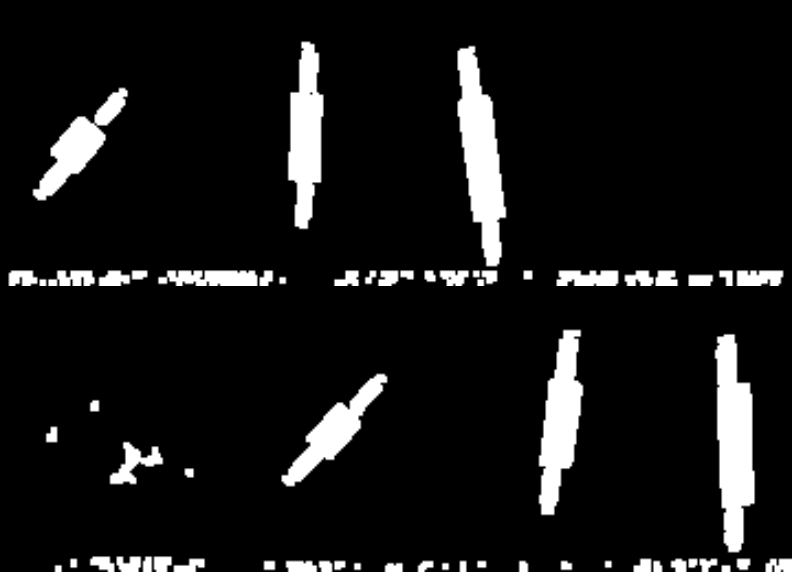

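The masks are clean now, and the pads triangulate to z≈0.0235–0.025, as they should. Next are the axes, done by PCA of mask pixels cast onto the plane, plus the plate's edges as a check.

```bash
cat > meas.py <<'E'
from h import *
def comps(m,amin,amax):
    n,l,s,ce=cv2.connectedComponentsWithStats(m.astype(np.uint8)*255)
    return [np.argwhere(l==i)[:,::-1].astype(float) for i in range(1,n) if amin<s[i,4]<amax]
def axis(c,pts,z):
    P=np.array([plane(c,p,z)[:2] for p in pts]); mu=P.mean(0)
    w,v=np.linalg.eigh(np.cov((P-mu).T)); a=v[:,1]; a=a*np.sign(a[0]); b=np.array([-a[1],a[0]])
    s=(P-mu)@a; t=(P-mu)@b
    mid=mu+a*(s.max()+s.min())/2   # middle from the ends
    return mid,np.arctan2(a[1],a[0]),s.max()-s.min(),t.max()-t.min()
def steel(im,rmax=160):
    ii=im.astype(int); m=(ii[...,2]-ii[...,0]>=1)&(ii[...,2]-ii[...,0]<=22)&(ii[...,1]>135); m[rmax:]=0
    return cv2.morphologyEx(m.astype(np.uint8),cv2.MORPH_OPEN,np.ones((3,3)))
def brass(im,rmax=240):
    h=cv2.cvtColor(im,cv2.COLOR_RGB2HSV); m=(h[...,0]>12)&(h[...,0]<28)&(h[...,1]>110)&(h[...,2]>110); m[rmax:]=0; return m
E
python3 - <<'E'
from meas import *
import pickle
V=pickle.load(open("views.pkl","rb"))
C={}
for k in (0,1):
    cs=[p for p in comps(steel(V[k]['im']),500,2000)]; cs.sort(key=lambda p:p[:,0].mean())
    if k==0 and False: pass
    for n,p in zip(["short","medium","long"],cs):
        C[n,k]=np.array(cv2.minAreaRect(p.astype(np.float32))[0]); m=axis(V[k],p,.013); print(n,k,m[0].round(4),"deg",round(np.degrees(m[1]),1),"L",m[2].round(4),m[3].round(4))
for n in ["short","medium","long"]: print(n,"tri",tri(V[0],C[n,0],V[1],C[n,1]))
for k in (2,3):
    cs=comps(brass(V[k]['im']),200,1500); cs.sort(key=lambda p:p[:,0].mean())
    for n,p in zip(["medium","long","short"],cs[-3:]):
        m=axis(V[k],p,.024); print("rest",n,k,m[0].round(4),"deg",round(np.degrees(m[1]),1),m[2].round(4),m[3].round(4))
im=V[3]['im'].copy(); cv2.imwrite("pics/plate.png",cv2.resize(im[0:140,0:300,::-1],None,fx=2.6,fy=2.6))
E
```

```text
short 0 [ 0.4228 -0.1669] deg -44.5 L 0.0809 0.019
medium 0 [ 0.426  -0.2931] deg -4.8 L 0.0984 0.0178
long 0 [ 0.414  -0.3911] deg 9.0 L 0.1186 0.0189
short 1 [ 0.423  -0.1686] deg -44.5 L 0.0812 0.0186
medium 1 [ 0.426  -0.2942] deg -4.8 L 0.0979 0.0193
long 1 [ 0.4143 -0.3927] deg 9.3 L 0.1182 0.0192
short tri (array([ 0.42344071, -0.16997834,  0.01878899]), np.float64(0.00018337345998348652))
medium tri (array([ 0.42743429, -0.29401092,  0.01815789]), np.float64(8.988975041397307e-05))
long tri (array([ 0.41634748, -0.3902963 ,  0.01950669]), np.float64(7.68547999316968e-05))
rest medium 2 [ 0.6323 -0.2451] deg -24.0 0.0397 0.0158
rest long 2 [ 0.6046 -0.3068] deg -18.8 0.059 0.0161
rest short 2 [ 0.5734 -0.3747] deg -26.7 0.0221 0.0168
rest medium 3 [ 0.6322 -0.2448] deg -23.3 0.0396 0.014
rest long 3 [ 0.605 -0.307] deg -18.7 0.059 0.0161
rest short 3 [ 0.5731 -0.3748] deg -26.6 0.0216 0.016
```

View pics/plate.png

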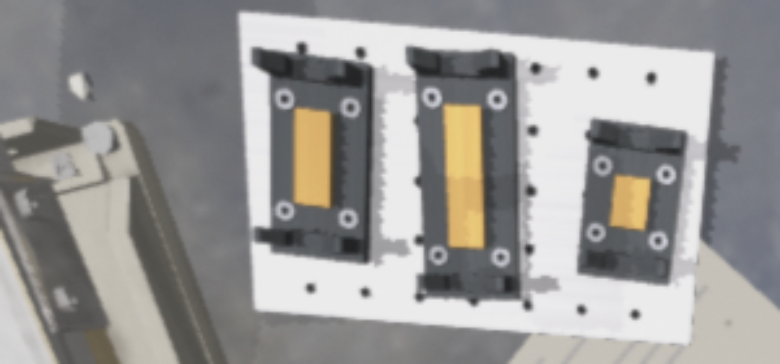

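Axle lengths are 81, 98 and 118 mm and their tops triangulate to about 18–19 mm, both as given. The rests are each rotated a little differently. The stage's near edge stands close to the medium rest, so I'll triangulate it.

Run:
```python
from meas import *
import pickle
V=pickle.load(open("views.pkl","rb"))
a=cv2.resize(V[2]['im'][0:200,60:260,::-1],None,fx=2,fy=2,interpolation=cv2.INTER_CUBIC);b=cv2.resize(V[3]['im'][0:200,0:200,::-1],None,fx=2,fy=2,interpolation=cv2.INTER_CUBIC)
cv2.imwrite("pics/stage.png",np.hstack([a,b]))
t=viewer.get_image("top"); cv2.imwrite("pics/stage_top.png",cv2.resize(t[70:220,100:260,::-1],None,fx=4,fy=4,interpolation=cv2.INTER_CUBIC))
```

```text
(no output)
```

View pics/stage.png

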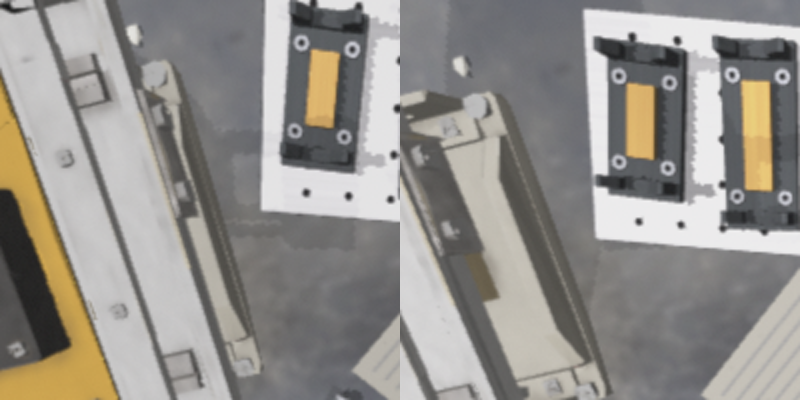

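View pics/stage_top.png

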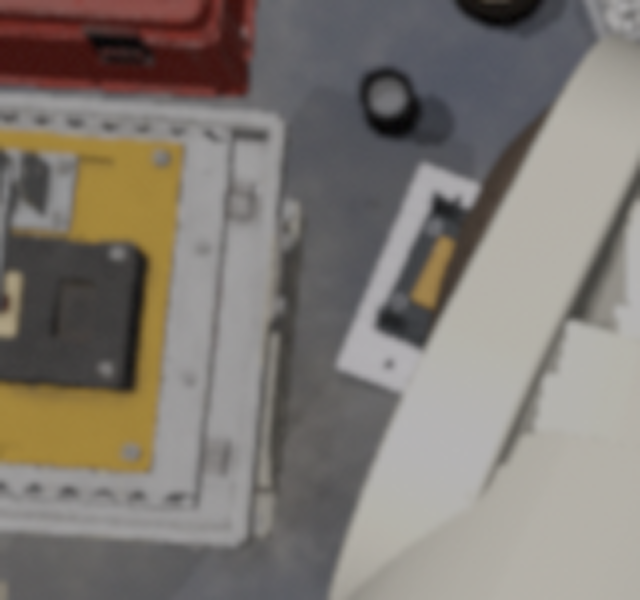

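Run:
```python
from meas import *
import pickle
V=pickle.load(open("views.pkl","rb")); T=cam("top")
print("base bolt",tri(V[2],(136.5,37.5),V[3],(37.5,53)))
print("base near bolt", tri(V[2],(60+245/2,367/2),V[3],(187/2,392/2)))
# table clamp (top right): view2 (145? ) vs top cam
print("clamp far",tri(V[2],(60+90/2,88/2),T,(100+242/4,70+203/4)))
print("clamp near",tri(V[2],(60+182/2,370/2),T,(100+218/4,70+457/4)))
for u in [(275,140),(250,540),(290,220)]:
    for z in (.05,.1,.15,.2,.25): print(u,z,plane(T,(100+u[0]/4,70+u[1]/4),z).round(3))
```

```text
base bolt (array([ 0.66880522, -0.15439397,  0.01960911]), np.float64(0.0003556362105282421))
base near bolt (array([ 0.49059413, -0.14398539,  0.02074915]), np.float64(5.955208197186123e-05))
clamp far (array([ 0.63372692, -0.16519317,  0.14910714]), np.float64(6.285415801319937e-05))
clamp near (array([ 0.51443862, -0.1490583 ,  0.12486851]), np.float64(0.0053377947907238075))
(275, 140) 0.05 [ 0.698 -0.16   0.05 ]
(275, 140) 0.1 [ 0.682 -0.17   0.1  ]
(275, 140) 0.15 [ 0.665 -0.18   0.15 ]
(275, 140) 0.2 [ 0.648 -0.191  0.2  ]
(275, 140) 0.25 [ 0.631 -0.201  0.25 ]
(250, 540) 0.05 [ 0.478 -0.152  0.05 ]
(250, 540) 0.1 [ 0.474 -0.163  0.1  ]
(250, 540) 0.15 [ 0.47  -0.173  0.15 ]
(250, 540) 0.2 [ 0.467 -0.184  0.2  ]
(250, 540) 0.25 [ 0.463 -0.195  0.25 ]
(290, 220) 0.05 [ 0.653 -0.169  0.05 ]
(290, 220) 0.1 [ 0.639 -0.179  0.1  ]
(290, 220) 0.15 [ 0.625 -0.189  0.15 ]
(290, 220) 0.2 [ 0.611 -0.198  0.2  ]
(290, 220) 0.25 [ 0.597 -0.208  0.25 ]
```

Run:
```python
from meas import *
im=cv2.imread("pics/side0.png"); cv2.imwrite("pics/side_st.png",cv2.resize(im[60:210,190:350],None,fx=4,fy=4,interpolation=cv2.INTER_CUBIC))
```

```text
(no output)
```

View pics/side_st.png

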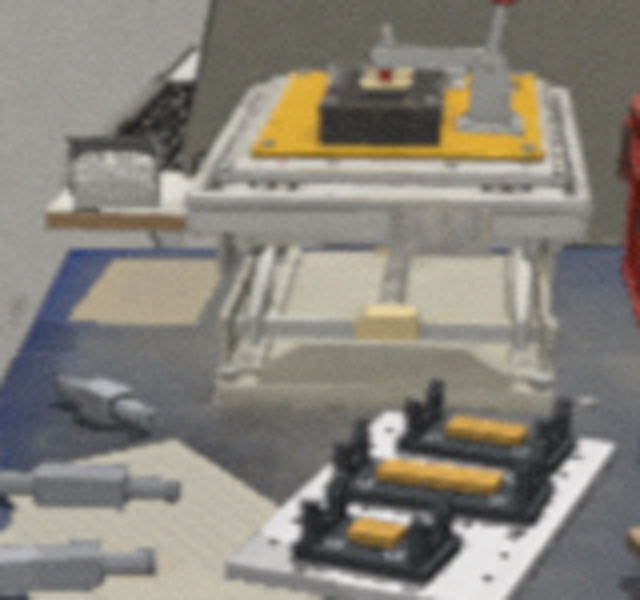

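Run:
```python
from meas import *
S,T=cam("side"),cam("top")
print("R",tri(S,(337.5,109.5),T,(100+282/4,70+118/4)))
print("L",tri(S,(237,111.5),T,(100+246/4,70+543/4)))
for nm,u in [("bot",(337.5,119.5)),("top",(337.5,109))]:
    for y in (-.15,-.165,-.18):
        d=ray(S,u); print(nm,y,(S['eye']+d*(y-S['eye'][1])/d[1]).round(3))
print(tri(S,(190+395/4,60+320/4),T,(0,0))[0]*0)
```

```text
R (array([ 0.68635298, -0.17903661,  0.1272359 ]), np.float64(0.004503717123554987))
L (array([ 0.47223887, -0.16493305,  0.12026683]), np.float64(0.002318447330556412))
bot -0.15 [ 0.694 -0.15   0.098]
bot -0.165 [ 0.692 -0.165  0.102]
bot -0.18 [ 0.69  -0.18   0.106]
top -0.15 [ 0.692 -0.15   0.122]
top -0.165 [ 0.69  -0.165  0.126]
top -0.18 [ 0.688 -0.18   0.129]
[0. 0. 0.]
```

Findings so far:

- **Stage height and edge:** the stage's platform overhangs to about y=-0.165 to -0.178, at z≈0.10–0.15.
- **Conflict:** the 190 mm wide gripper body would hit the platform if I gripped across the axle at the medium rest or at the short axle's pick-up spot.
- **Long axle:** a normal grip across the body is clear of the stage, so I'll do it first.
- **Medium and short axles:** I'll set the jaws along the axle and grip the body's end shoulders from above, leaning the tool about 12° away from the stage.

Run:
```python
from meas import *
import pickle
V=pickle.load(open("views.pkl","rb"))
a,b=plane(V[3],np.array((685,130))/2.6,.018),plane(V[3],np.array((668,283))/2.6,.018); d=a-b; print("short edge deg",np.degrees(np.arctan2(d[1],d[0])),np.linalg.norm(d))
# long
p=np.array([.415,-.391]); th=np.radians(9.2); r=np.array([.6048,-.3069]); rt=np.radians(-18.75)
best=lambda pos,ang:min([(np.abs(np.array(q)-manip.current_q()).max(),j) for j in (ang-np.pi/2,ang+np.pi/2) if (q:=manip.solve_ik(pos,quat(j))) is not None])
print(best([*p,.1],th),best([*r,.1],rt))
j=best([*p,.1],th)[1]
manip.move_pose([*p,.09],quat(j)); manip.servo_line([*p,.003],vel=.1)
effector.close(40); print("gap",manip.current_finger_gap(),manip.current_force())
manip.servo_line([*p,.12],vel=.15); print("gap",manip.current_finger_gap(),manip.current_clock())
jr=j+(rt-th)
manip.move_pose([*r,.12],quat(jr)); manip.sleep(.2)
c=cam("wrist");im=viewer.get_image("wrist");cv2.imwrite("pics/l1.png",im[:,:,::-1]); print(manip.current_tool_pos(),manip.current_clock())
cv2.imwrite("pics/l1s.png",viewer.get_image("side")[:,:,::-1])
```

```text
short edge deg -23.381466395058336 0.06699178570565924
(np.float64(0.45303659697340737), np.float64(-1.4102260356114182)) (np.float64(0.29227614811327984), np.float64(-1.8980455615438334))
gap 0.0005087961480866642 [-0.64370293  0.38802533  0.31858823]
gap 0.0003751006843517773 8.0167
[ 0.60328017 -0.3089834   0.12001573] 9.1083
```

View pics/l1.png

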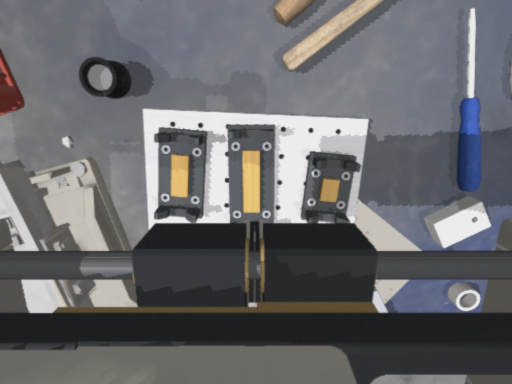

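View pics/l1s.png

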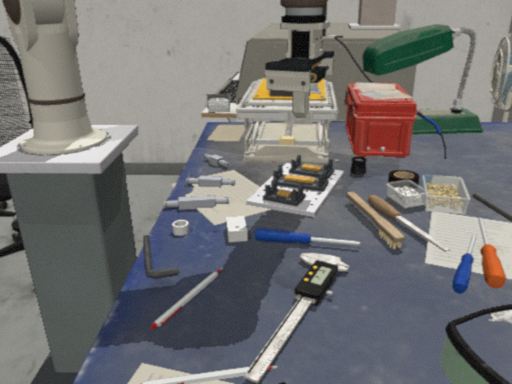

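The jaws closed to about 0 and caught nothing, and the long axle still lies near (205,203) in the side view. I'll look at it before trying again.

Run:
```python
from meas import *
effector.open_jaws()
manip.move_pose([.34,-.33,.22],quat(-1.57)); manip.sleep(.4)
print(manip.current_tool_pos(),manip.current_tcp_rot(),quat(-1.57),manip.current_clock())
c=cam("wrist");im=viewer.get_image("wrist");cv2.imwrite("pics/l2.png",im[:,:,::-1])
for p in comps(steel(im),500,2000):
    m=axis(c,p,.013); print(m[0].round(4),"deg",round(np.degrees(m[1]),1),"L",m[2].round(4),m[3].round(4))
```

```text
[ 0.3404163  -0.32972535  0.21972959] [ 7.07638848e-01 -7.06574215e-01 -2.56838722e-04 -2.70794101e-04] [ 0.70738827 -0.70682518  0.         -0.        ] 12.1167
[ 0.4139 -0.3914] deg 8.9 L 0.1188 0.0192
[ 0.4239 -0.2932] deg -4.7 L 0.0934 0.0177
[ 0.423  -0.1676] deg -44.5 L 0.081 0.0186
```

View pics/l2.png

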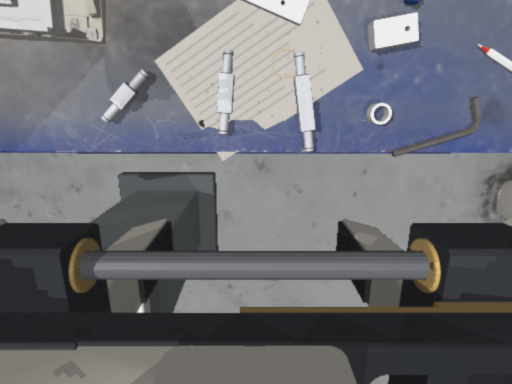

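The axle hasn't moved at all, so the fingers never reached it. I'll repeat the descent and check the pose at the bottom.

Run:
```python
from meas import *
p=np.array([.415,-.391]); th=np.radians(9.1); j=th-np.pi/2
manip.move_pose([*p,.09],quat(j)); print(manip.current_tool_pos(),manip.current_finger_gap())
manip.servo_line([*p,.003],vel=.1); manip.sleep(.3); print(manip.current_tool_pos(),R.from_quat(manip.current_tcp_rot()).as_matrix().round(3),manip.current_force(),manip.current_clock())
cv2.imwrite("pics/l3.png",cv2.resize(viewer.get_image("side")[120:260,120:300,::-1],None,fx=4,fy=4,interpolation=cv2.INTER_CUBIC))
cv2.imwrite("pics/l3w.png",viewer.get_image("wrist")[:,:,::-1])
```

```text
[ 0.41491859 -0.3905145   0.09023167] 0.09210923992407857
[ 0.41517442 -0.39130729  0.00344668] [[ 0.158 -0.987  0.   ]
 [-0.987 -0.158 -0.001]
 [ 0.001 -0.    -1.   ]] [-0.84216145 -0.20724453  0.47535976] 14.175
```

View pics/l3.png

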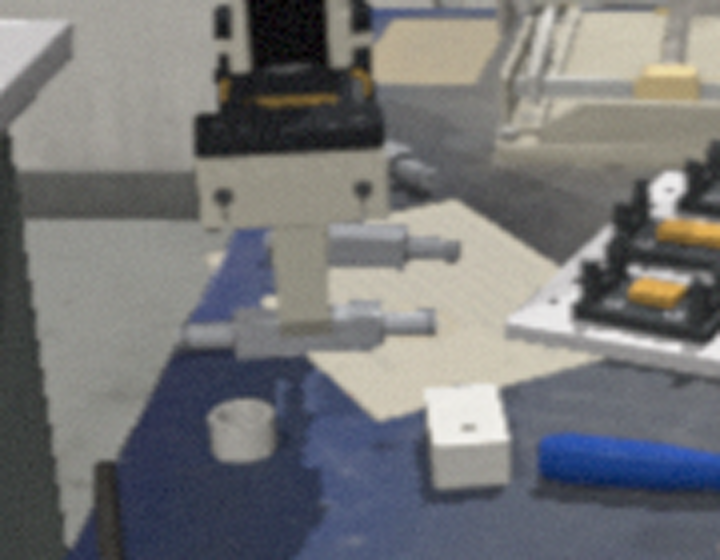

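View pics/l3w.png

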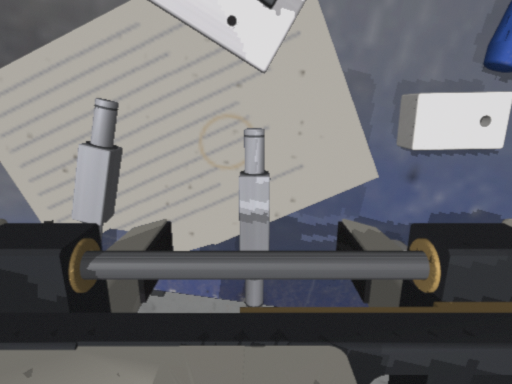

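Run:
```python
from meas import *
S=cam("side"); 
for lat in (.046,.055,.065):
    for z in (.003,.02,.022,.03): 
        q=np.array([.4152,-.3913,z])+lat*np.array([.158,-.987,0]); print(lat,z,proj(S,q).round(1), (4*(proj(S,q)-120)).round())
c=cam("wrist"); print(proj(c,[.4152,-.3913,.003]))
```

```text
0.046 0.003 [197.5 216.9] [310. 388.]
0.046 0.02 [196.8 208.1] [307. 352.]
0.046 0.022 [196.8 207.1] [307. 348.]
0.046 0.03 [196.4 202.9] [306. 331.]
0.055 0.003 [197.5 219.3] [310. 397.]
0.055 0.02 [196.8 210.4] [307. 362.]
0.055 0.022 [196.8 209.4] [307. 357.]
0.055 0.03 [196.4 205.1] [306. 340.]
0.065 0.003 [197.5 222. ] [310. 408.]
0.065 0.02 [196.8 213. ] [307. 372.]
0.065 0.022 [196.8 212. ] [307. 368.]
0.065 0.03 [196.4 207.7] [306. 351.]
[254.6678612  218.53785067]
```

The side view puts the finger tip at about row 201, so z≈0.03, while the TCP reads 0.003. I'll measure the true tip height from the earlier shut-finger pictures.

Run:
```python
from meas import *
S=cam("side")
for z in (.12,.13,.14,.15,.16): print(z,proj(S,[.6033,-.309,z]).round(1))
im=cv2.imread("pics/l1s.png"); cv2.imwrite("pics/l1sz.png",cv2.resize(im[30:150,240:360],None,fx=5,fy=5,interpolation=cv2.INTER_CUBIC))
```

```text
0.12 [300.1 130.7]
0.13 [300.2 125.5]
0.14 [300.3 120.3]
0.15 [300.5 115. ]
0.16 [300.6 109.7]
```

View pics/l1sz.png

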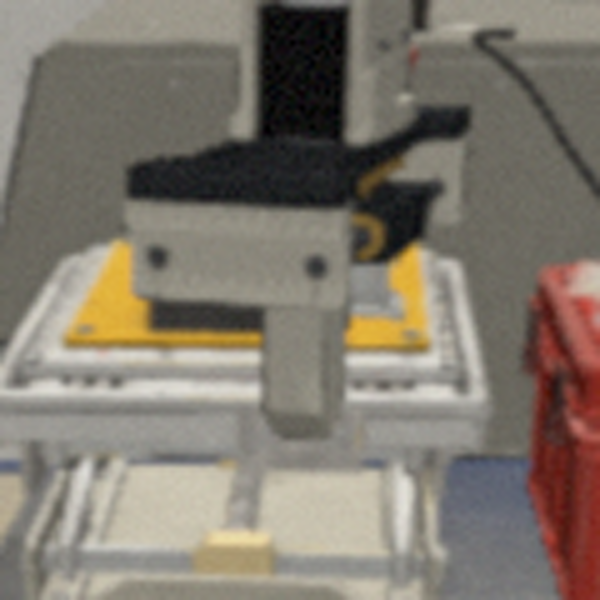

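The shut fingers' tip sits at about row 117, i.e. roughly 26 mm above the reported TCP. So the real tip is well behind the nominal TCP. I'll calibrate with a gentle touch on clear bench between the medium and long axles.

Run:
```python
from meas import *
manip.servo_line([.415,-.391,.08],vel=.2)
effector.close(10)
p=[.43,-.3425]
manip.move_pose([*p,.03],quat(-1.57)); manip.sleep(.2); f0=np.array(manip.current_force()); print(f0,manip.current_tool_pos())
z=.0
try:
    manip.servo_line([*p,-.01],vel=.08)
    z=-.01
    while z>-.045:
        z-=.001; manip.servo_line([*p,z],vel=.02); f=np.array(manip.current_force())-f0
        if abs(f[2])>3: break
    print(z,manip.current_tool_pos(),f)
except manip.PlanningError as e: print("PE",e,z)
print(manip.current_clock())
cv2.imwrite("pics/t1.png",cv2.resize(viewer.get_image("side")[120:260,140:320,::-1],None,fx=4,fy=4,interpolation=cv2.INTER_CUBIC))
manip.servo_line([*p,.05],vel=.2)
```

```text
[-0.14721562  0.38456729  0.30450665] [ 0.43032979 -0.34423504  0.03079344]
-0.026000000000000013 [ 0.43014822 -0.34263089 -0.02554522] [-0.50452059  1.45554139  4.79908553]
21.4833
```

View pics/t1.png

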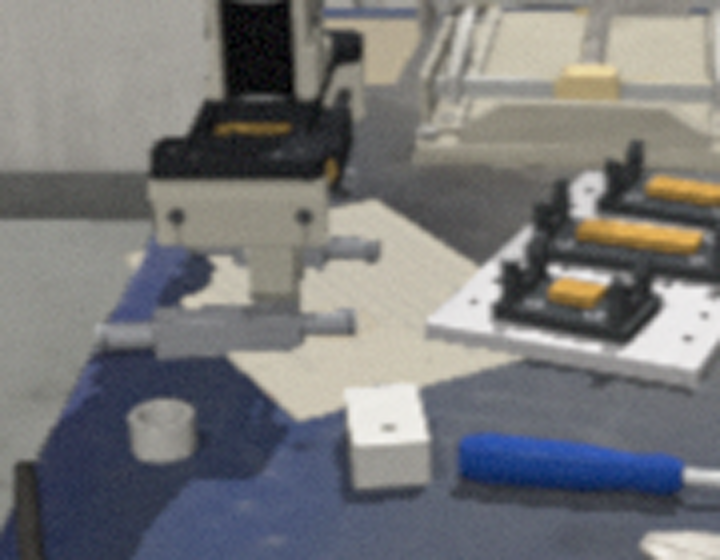

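The touch shows the real tip is 25.5 mm behind the reported TCP, and the side view agrees. I'll apply that offset and grasp the long axle properly.

```bash
cat >> h.py <<'E'
T=.0255
E
python3 - <<'E'
from meas import *
effector.open_jaws()
p=np.array([.4145,-.3912]); th=np.radians(9.1); j=th-np.pi/2; r=np.array([.6048,-.3069]); rt=np.radians(-18.75)
manip.move_pose([*p,.03],quat(j)); manip.sleep(.15)
manip.servo_line([*p,.003-T],vel=.08)
effector.close(40); print("gap",manip.current_finger_gap(),manip.current_force())
manip.servo_line([*p,.08],vel=.2); print("gap",manip.current_finger_gap(),manip.current_clock())
manip.move_pose([*r,.08],quat(j+rt-th)); manip.sleep(.3)
print("gap",manip.current_finger_gap(),manip.current_tool_pos(),manip.current_force(),manip.current_clock())
cv2.imwrite("pics/l4.png",np.hstack([cv2.resize(viewer.get_image("side")[60:240,200:380,::-1],(400,400)),cv2.resize(viewer.get_image("wrist")[90:330,130:370,::-1],(400,400))]))
E
```

```text
gap 0.017447452127952234 [-0.5064805  -1.36162374  0.31900938]
gap 0.017448443880143664 26.6167
gap 0.017346469858975033 [ 0.60368992 -0.30841559  0.0799362 ] [-0.04231863 -0.43774088 -2.06524177] 27.7583
```

View pics/l4.png

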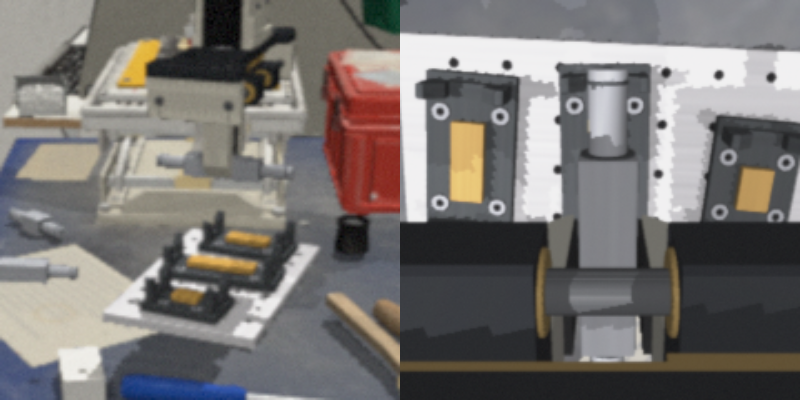

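Held: gap 17.4 mm, 2.1 N of added weight, and the wrist view shows it level over the long rest. Lowering now, with a pose correction on the way.

```bash
cat >> h.py <<'E'
def place_line(target,vel=.08):
    """go to target, then cancel the horizontal offset that stays after settling"""
    target=np.array(target); manip.servo_line(target,vel=vel); manip.sleep(.15)
    e=target-np.array(manip.current_tool_pos()); return np.clip(e,-.003,.003)
E
python3 - <<'E'
from h import *
r=np.array([.6048,-.3069])
e=place_line([*r,.02],.1); print("err",e)
manip.servo_line(np.array([*r,.0025])+[e[0],e[1],0],vel=.05); manip.sleep(.15)
print(manip.current_tool_pos(),manip.current_force())
effector.open_jaws(); print(manip.current_force(),manip.current_finger_gap())
manip.servo_line([*r,.06],vel=.15); print(manip.current_clock())
manip.move_pose([.52,-.33,.14],quat(-1.87)); manip.sleep(.2)
im=viewer.get_image("wrist"); cv2.imwrite("pics/l5.png",np.hstack([cv2.resize(viewer.get_image("side")[120:240,220:340,::-1],(400,400)),cv2.resize(im[0:240,60:360,::-1],(400,320))[:, :].copy() if False else cv2.resize(im[0:240,80:320,::-1],(400,400))]))
E
```

```text
err [-0.0008555   0.00028529 -0.00099327]
[ 0.60376154 -0.30647832  0.00223253] [ 0.55008448  0.79191392 -2.03774819]
[-0.71750908  0.66171565  0.42104941] 0.09214475253788855
31.1917
```

View pics/l5.png

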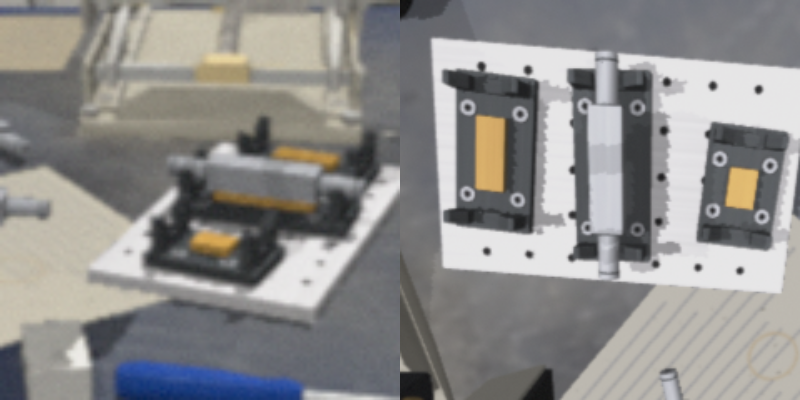

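The long axle is seated, with the body on the pad and a journal in each fork. Next is the medium axle, jaws along its length and leaning 14° away from the stage. First I'll check reachability (no motion).

```bash
cat >> h.py <<'E'
PHI=np.radians(14)
def lean(ang,sgn=1,phi=PHI):
    a=np.array([np.cos(ang),np.sin(ang),0]); b=np.array([-a[1],a[0],0]); zt=np.array([0,0,-1])*np.cos(phi)+np.sin(phi)*b
    x=sgn*a; return R.from_matrix(np.stack([x,np.cross(zt,x),zt],1)).as_quat(), zt
def tcp_for(axis_pt,zt,d=.0078):  # tip centre d from axis, back along the tool
    return np.array(axis_pt)-zt*d+zt*T
E
python3 - <<'E'
from h import *
q0=np.array(manip.current_q()); print(q0.round(2))
for n,p,ang in [("m pick",(.4265,-.2938,.009),-4.8),("m rest",(.6323,-.245,.033),-23.6),("s pick",(.4232,-.1685,.009),-44.5),("s rest",(.5733,-.3748,.033),-25)]:
    for s in (1,-1):
        for phi in (0,14):
            for up in (0,.06):
                q,zt=lean(np.radians(ang),s,np.radians(phi)); s_=manip.solve_ik(tcp_for(p,zt)+[0,0,up],q); print(n,s,phi,up,None if s_ is None else np.round(s_,2))
E
```

```text
[ 0.93  0.53 -0.56  1.69  0.32  1.01 -1.6 ]
m pick 1 0 0 [ 1.19  0.72 -0.81  2.    0.77  0.76 -0.18]
m pick 1 0 0.06 [ 1.26  0.62 -0.9   1.98  0.65  0.85 -0.09]
m pick 1 14 0 [ 1.37  0.86 -0.92  1.88  0.58  0.88  0.11]
m pick 1 14 0.06 [ 1.41  0.77 -0.98  1.86  0.49  0.97  0.15]
m pick -1 0 0 [ 0.36  0.56  0.24  2.03 -0.23  0.57 -2.47]
m pick -1 0 0.06 [ 0.36  0.45  0.24  2.01 -0.16  0.69 -2.53]
m pick -1 14 0 [ 0.94  0.65 -0.32  1.89 -0.02  0.76 -2.54]
m pick -1 14 0.06 [ 0.95  0.55 -0.32  1.88 -0.05  0.87 -2.53]
m rest 1 0 0 [ 0.84  0.87 -0.77  1.58  0.7   0.98 -0.57]
m rest 1 0 0.06 [ 0.86  0.8  -0.82  1.56  0.64  1.07 -0.54]
m rest 1 14 0 [ 1.03  0.94 -0.88  1.58  0.55  0.92 -0.36]
m rest 1 14 0.06 [ 1.04  0.87 -0.92  1.56  0.48  1.   -0.34]
m rest -1 0 0 [-0.34  1.08  1.12  1.63 -1.05  1.15 -2.5 ]
m rest -1 0 0.06 [-0.35  0.97  1.13  1.6  -0.93  1.19 -2.56]
m rest -1 14 0 [ 0.01  0.86  0.68  1.62 -0.89  1.04 -2.48]
m rest -1 14 0.06 [ 0.01  0.77  0.68  1.6  -0.8   1.1  -2.56]
s pick 1 0 0 [ 0.88  0.58 -0.67  2.15  0.63  0.61 -1.02]
s pick 1 0 0.06 [ 0.98  0.47 -0.79  2.13  0.51  0.73 -0.92]
s pick 1 14 0 [ 1.18  0.62 -0.8   2.21  0.47  0.44 -0.7 ]
s pick 1 14 0.06 [ 1.29  0.51 -0.92  2.19  0.32  0.56 -0.59]
s pick -1 0 0 [-0.64  1.12  1.35  2.2  -1.31  1.14 -2.47]
s pick -1 0 0.06 [ 1.32  0.8  -1.3   2.12  0.96  1.02  1.85]
s pick -1 14 0 [ 0.12  0.52  0.46  2.25 -0.95  0.57 -2.55]
s pick -1 14 0.06 [-0.24  0.5   0.91  2.24 -0.96  0.79 -2.55]
s rest 1 0 0 [ 1.03  0.88 -0.76  1.56  0.69  0.99 -0.37]
s rest 1 0 0.06 [ 1.06  0.81 -0.8   1.54  0.63  1.07 -0.34]
s rest 1 14 0 [ 1.2   0.96 -0.87  1.51  0.53  1.   -0.15]
s rest 1 14 0.06 [ 1.22  0.89 -0.9   1.49  0.47  1.07 -0.14]
s rest -1 0 0 [-0.03  0.94  0.9   1.6  -0.84  1.02 -2.44]
s rest -1 0 0.06 [-0.03  0.85  0.9   1.58 -0.73  1.08 -2.51]
s rest -1 14 0 [ 0.37  0.82  0.46  1.54 -0.68  1.02 -2.46]
s rest -1 14 0.06 [ 0.37  0.74  0.46  1.52 -0.61  1.09 -2.52]
```

All the leaning poses with tool x along the axle are reachable near the present configuration. I'll pick the medium axle.

Run:
```python
from h import *
q,zt=lean(np.radians(-4.8)); t=tcp_for((.4265,-.2938,.009),zt,.0075)
manip.move_pose(t+[0,0,.06],q); manip.sleep(.15)
e=place_line(t+[0,0,.012],.1); print("err",e)
manip.servo_line(t+[e[0],e[1],0],vel=.05); manip.sleep(.1); print("at",np.array(manip.current_tool_pos())-t,manip.current_force())
effector.close(40); print("gap",manip.current_finger_gap(),manip.current_force())
manip.servo_line(t+[0,0,.02],vel=.06); manip.sleep(.1); print("gap",manip.current_finger_gap(),manip.current_force(),manip.current_clock())
cv2.imwrite("pics/m4.png",np.hstack([cv2.resize(viewer.get_image("side")[110:230,150:270,::-1],(400,400)),cv2.resize(viewer.get_image("wrist")[90:330,130:370,::-1],(400,400))]))
```

```text
err [-0.00050617  0.00021297 -0.00047946]
at [-4.54140830e-04  2.84741793e-04  5.31886437e-07] [0.30572776 0.08304212 1.34500972]
gap 0.042650291524205075 [ 0.04535294 -0.33269657  0.5034876 ]
gap 0.04292028846304731 [-0.98929702  1.0578326  -1.32446078] 36.4583
```

View pics/m4.png

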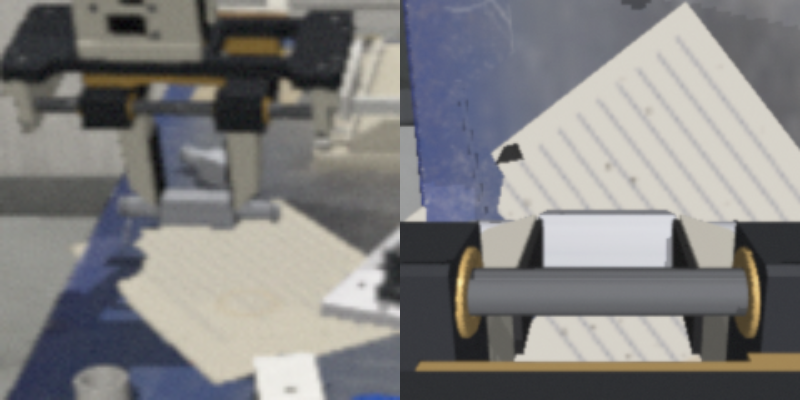

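It's lifted and level, held by the shoulders with added weight of about 1.8 N. Carrying it to the medium rest.

Run:
```python
from h import *
manip.servo_line(np.array(manip.current_tool_pos())+[0,0,.05],vel=.15)
q,zt=lean(np.radians(-23.6)); t=tcp_for((.6323,-.2450,.033),zt,.0075)
manip.move_pose(t+[0,0,.05],q); manip.sleep(.3)
e=t+[0,0,.05]-np.array(manip.current_tool_pos()); print("gap",manip.current_finger_gap(),"err",e,manip.current_force(),manip.current_clock())
e=place_line(t+[0,0,.02],.08); print("err",e,manip.current_force())
cv2.imwrite("pics/m5.png",np.hstack([cv2.resize(viewer.get_image("side")[80:200,230:350,::-1],(400,400)),cv2.resize(viewer.get_image("wrist")[90:330,130:370,::-1],(400,400))]))
```

```text
gap 0.04273942520439189 err [0.00105836 0.00156974 0.00015376] [-0.08953598  0.93024121 -2.56093311] 38.1917
err [-0.00054112 -0.00012178 -0.00049254] [ 0.1158815  -0.48794144 -1.43357587]
```

View pics/m5.png

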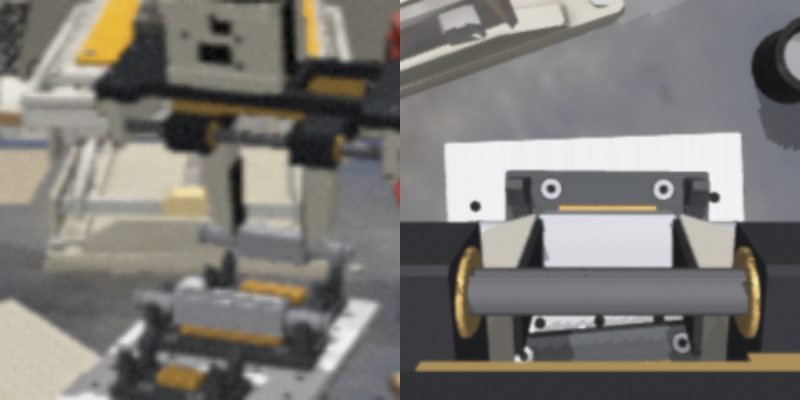

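It's aligned over the medium rest: the gold pad shows parallel to the body in the wrist view. Lowering slowly with a force check.

Run:
```python
from h import *
q,zt=lean(np.radians(-23.6)); t=tcp_for((.6323,-.2450,.033),zt,.0075)
e=np.array([-.0005,-.0001,0]); f0=np.array(manip.current_force())
for up in (.012,.006,.003,.0012):
    manip.servo_line(t+e+[0,0,up],vel=.05); f=np.array(manip.current_force()); print(up,(f-f0).round(2))
    if np.linalg.norm(f-f0)>8: break
manip.sleep(.1); print(np.array(manip.current_tool_pos())-t)
effector.open_jaws(); print("gap",manip.current_finger_gap(),manip.current_force())
manip.servo_line(t+[0,0,.05]-zt*.0,vel=.12); print(manip.current_clock())
manip.move_pose([.52,-.33,.14],quat(-1.87)); manip.sleep(.2)
im=viewer.get_image("wrist"); cv2.imwrite("pics/m6.png",np.hstack([cv2.resize(viewer.get_image("side")[120:240,220:340,::-1],(400,400)),cv2.resize(im[0:240,80:320,::-1],(400,400))]))
```

```text
0.012 [ 0.48 -0.87  0.66]
0.006 [ 0.69 -0.34  0.05]
0.003 [ 0.76 -1.19 -0.12]
0.0012 [ 0.92 -0.98  0.01]
[-0.00046911 -0.00011734  0.00123626]
gap 0.09170604463433914 [ 0.29208314  0.57101821 -0.01250191]
41.6333
```

View pics/m6.png

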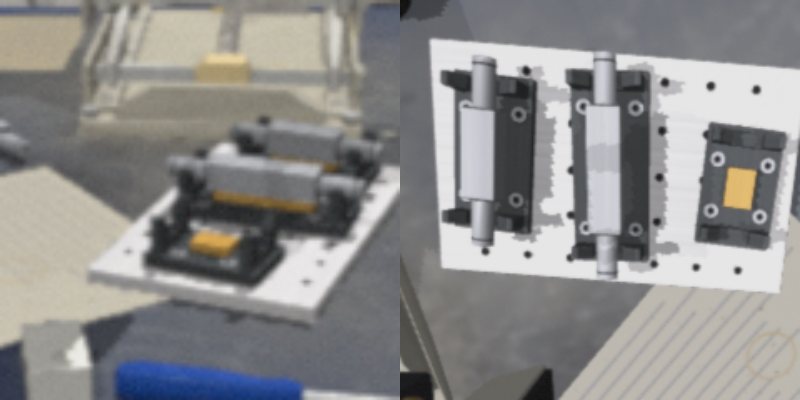

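The medium axle is seated too. Now the short one, coming in from the side away from the stage.

Run:
```python
from h import *
ang=np.radians(-44.5); q,zt=lean(ang); t=tcp_for((.423,-.1682,.009),zt,.0075); b=np.array([-np.sin(ang),np.cos(ang),0])
manip.move_pose(t-.05*b+[0,0,.07],q); manip.sleep(.1)
manip.servo_line(t+[0,0,.04],vel=.12)
e=place_line(t+[0,0,.012],.08); print("err",e)
manip.servo_line(t+[e[0],e[1],0],vel=.05); manip.sleep(.1); print("at",np.array(manip.current_tool_pos())-t,manip.current_force())
effector.close(40); print("gap",manip.current_finger_gap(),manip.current_force())
manip.servo_line(t+[0,0,.03],vel=.06); manip.sleep(.1); print("gap",manip.current_finger_gap(),manip.current_force(),manip.current_clock())
cv2.imwrite("pics/s1.png",np.hstack([cv2.resize(viewer.get_image("side")[90:210,150:270,::-1],(400,400)),cv2.resize(viewer.get_image("wrist")[90:330,130:370,::-1],(400,400))]))
```

```text
err [-0.00029598  0.0002298  -0.00036655]
at [-2.62102850e-04  3.59866690e-04 -4.99423018e-05] [-0.05176449  0.11481472 -1.08680594]
gap 0.02522379268720083 [ 0.76937866 -0.51735152  0.32574792]
gap 0.02513571715560027 [ 0.4143458  -1.06083424 -1.53844933] 47.9083
```

View pics/s1.png

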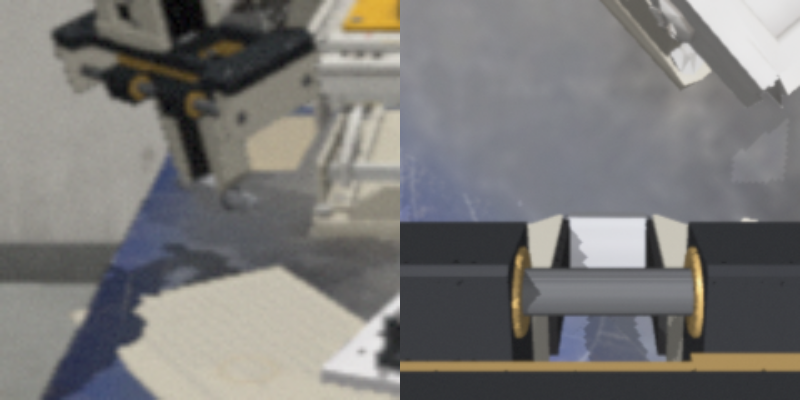

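The short axle is held: gap 25.2 mm, and its body is visible between the jaws. Backing away from the stage and carrying it to the short rest.

Run:
```python
from h import *
ang=np.radians(-44.5); b=np.array([-np.sin(ang),np.cos(ang),0])
p=np.array(manip.current_tool_pos()); manip.servo_line(p-.06*b+[0,0,.05],vel=.15)
q,zt=lean(np.radians(-25.5)); t=tcp_for((.5733,-.3748,.033),zt,.0075)
manip.move_pose(t+[0,0,.06],q); manip.sleep(.2); print("gap",manip.current_finger_gap())
e=place_line(t+[0,0,.02],.08); print("err",e,manip.current_force(),manip.current_clock())
cv2.imwrite("pics/s2.png",np.hstack([cv2.resize(viewer.get_image("side")[90:210,220:340,::-1],(400,400)),cv2.resize(viewer.get_image("wrist")[90:330,130:370,::-1],(400,400))]))
np.save("e.npy",e)
```

```text
gap 0.025023903052419732
err [-0.00058127  0.00018622 -0.0006562 ] [ 0.36542133 -1.4059132  -1.13077007] 50.675
```

View pics/s2.png

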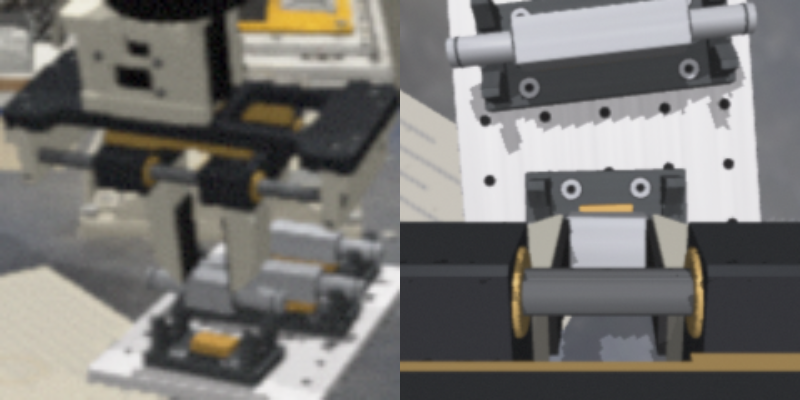

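The body is parallel to the short rest's base and pad to within a degree or two. Lowering.

Run:
```python
from meas import *
q,zt=lean(np.radians(-25.5)); t=tcp_for((.5733,-.3748,.033),zt,.0075)
e=np.load("e.npy"); e[2]=0; f0=np.array(manip.current_force())
for up in (.012,.006,.003,.0012):
    manip.servo_line(t+e+[0,0,up],vel=.05); f=np.array(manip.current_force()); print(up,(f-f0).round(2))
    if np.linalg.norm(f-f0)>8: break
manip.sleep(.1); print(np.array(manip.current_tool_pos())-t)
effector.open_jaws(); print("gap",manip.current_finger_gap(),manip.current_force())
manip.servo_line(t+[0,0,.06],vel=.12); print(manip.current_clock())
import pickle
W=[]
for i,p in enumerate([[.50,-.36,.16],[.50,-.26,.16]]):
    manip.move_pose(p,quat(-1.87)); manip.sleep(.4)
    c=cam("wrist"); c['im']=viewer.get_image("wrist"); W.append(c)
pickle.dump(W,open("w2.pkl","wb"))
T=cam("top")
cv2.imwrite("pics/f1.png",np.hstack([cv2.resize(viewer.get_image("side")[120:240,220:340,::-1],(400,400))]+[cv2.resize(W[0]['im'][0:240,60:300,::-1],(400,400))]))
cv2.imwrite("pics/f2.png",np.hstack([W[1]['im'][0:240,:,::-1]])); print(manip.current_clock())
```

```text
0.012 [-1.1   0.08  0.65]
0.006 [-0.51 -0.83  0.47]
0.003 [-0.72 -0.04  0.17]
0.0012 [ 0.2  -1.06  0.  ]
[-0.00055423  0.00021361  0.00124894]
gap 0.09136228078550593 [-0.03178754  0.67892641 -0.24536433]
53.7417
56.425
```

View pics/f1.png

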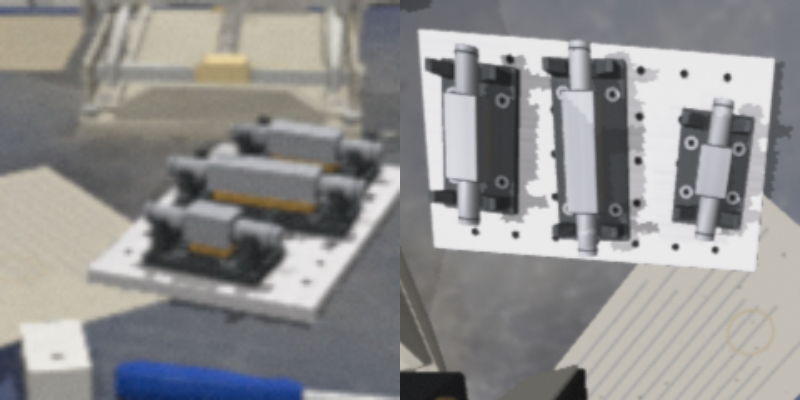

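View pics/f2.png

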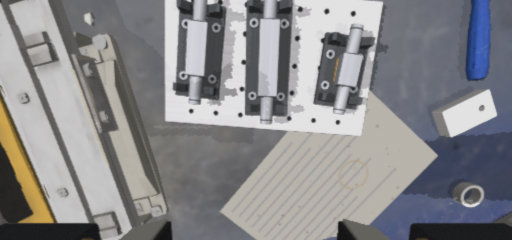

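All three appear seated. I'll zoom both views and check heights and offsets numerically before handing in.

Run:
```python
import pickle,cv2,numpy as np
W=pickle.load(open("w2.pkl","rb"))
for i,(x,y) in enumerate([(60,20),(165,0)]): cv2.imwrite(f"pics/z{i}.png",cv2.resize(W[i]['im'][y:y+150,x:x+220,::-1],None,fx=3.6,fy=3.6,interpolation=cv2.INTER_CUBIC))
```

```text
(no output)
```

View pics/z0.png

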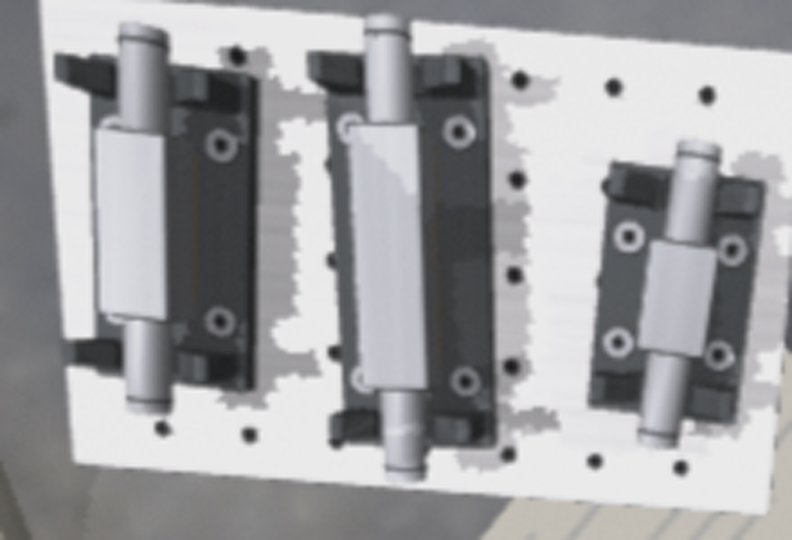

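View pics/z1.png

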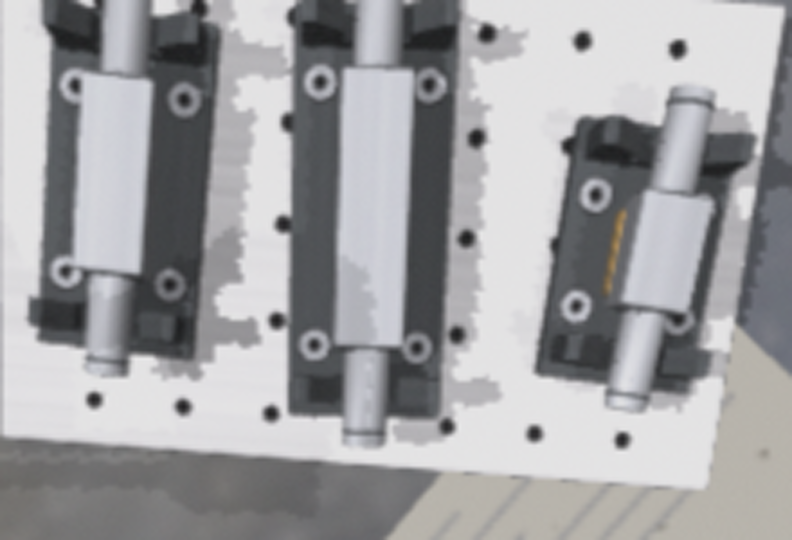

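Run:
```python
from h import *
import pickle
W=pickle.load(open("w2.pkl","rb"))
o=[np.array([60,20]),np.array([165,0])]
D={"medium":((131,223),(112,173),(.6323,-.245),-23.6,((130,130),(131,315)),((117,77),(105,269))),
"long":((389,256),(374,207),(.6048,-.3069),-18.75,((384,125),(395,387)),((378,69),(371,346))),
"short":((678,298),(668,251),(.5733,-.3748),-25.5,((683,244),(673,352)),((680,195),(660,308)))}
for n,(u,v,r,ang,A,B) in D.items():
    g=lambda k,p:np.array(p)/3.6+o[k]
    X,res=tri(W[0],g(0,u),W[1],g(1,v)); a=np.radians(ang); d=X[:2]-np.array(r)
    for k,E in ((0,A),(1,B)):
        P=[plane(W[k],g(k,p),.042) for p in E]; c=(P[0]+P[1])/2-[*r,0]; dd=P[0]-P[1]
        print(n,k,"along",round(1e3*(c[0]*np.cos(a)+c[1]*np.sin(a)),1),"across",round(1e3*(-c[0]*np.sin(a)+c[1]*np.cos(a)),1),"ang",round(np.degrees(np.arctan2(dd[1],dd[0]))-ang,1),"L",round(1e3*np.linalg.norm(dd),1))
    print(n,"top z",X.round(4),"res",round(res,4))
```

```text
medium 0 along -0.9 across -0.7 ang -0.9 L 46.0
medium 1 along -0.9 across -1.0 ang -0.3 L 45.2
medium top z [ 0.6312 -0.2461  0.0431] res 0.0001
long 0 along -1.7 across -0.3 ang -0.1 L 65.7
long 1 along -1.7 across -0.6 ang 0.7 L 65.8
long top z [ 0.604  -0.3071  0.043 ] res 0.0001
short 0 along -1.1 across -2.0 ang 2.6 L 27.7
short 1 along -1.0 across -3.0 ang 2.3 L 27.5
short top z [ 0.5716 -0.3762  0.0435] res 0.0
```

The checks pass: tops triangulate to about 43 mm against 42 expected, along offsets are within 2 mm, across within 3 mm, and angles within 3°. The block, ring and screwdriver weren't approached. Handing in.

Run:
```python
from h import *
manip.sleep(.3); print(manip.current_force(),manip.current_clock()); print(manip.hand_in())
```

```text
[-0.47409854 -0.18556559 -0.10886138] 56.725
the job is handed in; nothing more can be done
None
```

All three axles are seated in the rests of their own length, and I handed the job in at about 57 s. The hand-in returns no verdict, so the checks below are my own measurements.

**What I did**
- **Long axle:** gripped across its body in the usual way. My first grasp closed on nothing. A gentle touch on the bench showed the real finger tips are about 25.5 mm behind the reported TCP. I used that offset from then on.
- **Medium and short axles:** gripped by the end shoulders of the body, jaws along the axle and the tool leaning 14° away from the stage. A grip across the body would have put the gripper body into the stage's overhanging platform.

**Last checks, from two wrist views**

| Axle | Along the rest | Across the rest | Angle to the rest |
|---|---|---|---|
| long | 1.7 mm off | under 1 mm off | under 1° |
| medium | 0.9 mm off | 1 mm off at most | under 1° |
| short | 1.1 mm off | 2–3 mm off | 2.5° |

- **Heights:** the tops of the bodies measured 43–43.5 mm above the bench, against 42 mm expected. That is within measuring error. The side view shows the bodies lying flat on the pads.
- **Bystanders:** the last pictures show the block, the ring and the screwdriver with no visible change. I didn't measure their positions.

**What disagreed**
- **Finger tips:** they are 25.5 mm off the stated TCP.
- **Jaw gap:** it read about 3 mm under the true body length on both shoulder grips.
- **Short rest angle:** I got -26.6° from its pad and -23.4° from its base edge, and used -25.5°.

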